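# Show the tripped surge module to the inspection camera

### The arm

A 6-joint arm with a two-finger parallel gripper is mounted at the origin on the work surface; the furniture and walls round the work are solid. World frame = base frame: x ahead of the robot, y to its left, z up, the work surface at z = 0. Lengths are in m, angles in rad, forces in N, time in s.
With the tool pointing down it reaches from about 0.35 to 0.875 m from the base axis. Payload 4.2 kg.
Tool frame: the origin (TCP) lies at the very end of the fingers, on their centre line; the grasp point (between the pads) lies 19 mm behind it; z points along the fingers, y is the line along which they close (so a half turn about z gives the same grasp; the last joint's range is limited). The gripper opens to 85 mm and grips with 20 to 120 N. Pads are 22 mm wide; open, the fingers measure 114 mm over their backs; the gripper's body (76 mm by 85 mm) begins 54 mm behind the grasp point. The pads swing forward as they close: fully open they stand 13 mm farther back than shut.
Start: joints at [-1.039, 0.385, 0.008, 0, -1.194, -0.259], TCP at [0.168, -0.602, 0.231] pointing down, gripper open.
Joint ranges: [-3.14, 3.14], [-1.21, 2.06], [-1.07, 1.41], [-3.16, 2.05], [-2.99, -0.16], [-3.1, 3.1]. Speed limits (rad/s): [2.79, 2.79, 3.14, 3.14, 3.14, 3.14].

### API

Orientations are given as a unit quaternion [w, x, y, z].
In Python, from workcell import arm gives the robot as it stands.
- The arm moves only by the tool carry_out, never from a script. Its argument "motion" is text: rows parted by semicolons, each of 6 numbers parted by spaces: the shift along the tool's x, y, z in mm, then the turn, a rotation vector about the tool's x, y, z in rad. A call has 1 to 5 rows; each row shifts and turns the commanded pose from where the row before left it, along the tool's axes as they then stand; what a row does not reach is not made up. A row lasts 1/12 s, in which the tool goes at most 41.7 mm and 7.16 degrees, less where a joint would pass 70% of its speed; a pose out of reach is approached as far as the arm can. A call is refused whole if a number of a shift passes 41.7 or a number of a turn 0.125, either way. A call with a gripper value outside its range is refused whole. "gripper" is the opening, from -1 (shut) to 1 (fully open), set as the call begins (left out, the last holds). The fingers move at their own pace and stop on an object; "force" is the grip in N (left out, the last holds). Time passes only in rows, so rows that do not move let the fingers close. It gives the time, the measured TCP pose, the force, the opening and the grip force at its end, in the units of the state.
- arm.observe(): the state, without advancing time (a new reading comes with each control period).
- arm.grab_frame(name): name is "scene" or "top" or "wrist"; returns the picture (400x640x3 uint8, red, green, blue); there is no depth.
- arm.camera_params(name): a dict with "mtx" (3x3 intrinsics, pixels), "k1" (the pictures are not rectified: a ray, as slopes to the right and down, at radius r is drawn at 1 + k1 r^2 times it, then the intrinsics apply), "R" (3x3) and "t" (3): a world point X has camera coordinates R X + t; the wrist camera has in their place "mount" (4x4, takes a point from camera to tool coordinates, whose origin is the TCP and whose axes are the flange's). Camera axes: x right, y down, z forward; pixel columns grow to the right and rows downward; lengths in m; the calibration is good to about 2 mm. A picture is of the moment at which its call begins: read the wrist's pose just before it. camera_params takes no time and is no camera call.
- arm.close_job(): hands the job in; it is judged then, once.
Trained networks look in the newest picture that a camera, given by its name, has taken for a name from the list of things; names that differ only in an ending like _2 or _b are one class to them, and where a whole thing is asked for, a point or a joint stands for the part that bears it (a point fixed in the world has none). Each returns a list of dicts, best first, with "score" (0 to 1); they miss things now and then, are a little off and sometimes report something else, mostly with a low value. They report only what shows in the picture. A call takes as long as a camera call.
- arm.find_in(camera, thing): "box" ([centre column, centre row, width, height] in pixels, round what is visible of it).
The state is a dict: "t": time; "joint_positions": joint angles; "joint_velocities": joint speeds; "tau": joint torques, N m; "tool_pos": TCP position; "orientation": TCP orientation; "force": force on the tool from outside, world axes, zero at the start; "moment": the same for the moment, N m; "opening": finger opening in m; "grip_force": force on a finger pad.
Only numpy, scipy, OpenCV 4.12 (cv2) and the standard library are available. Lean on these libraries where they do the work, as an engineer would, in place of code of your own. Each camera call takes 0.05 s, during which the arm holds its last target. There are 200 camera calls.

### The job

Lift the blue cover off the two pins of the grey control box and lay it flat on the bench, grip up, without dropping it; then pull the module with the red status window out of its slot and present it to the inspection camera: upright, at lens height, centred, with the red window facing the lens squarely from 15 cm away. Finish while holding it still there in the air; leave the green module in its slot, do not bump the camera, and do not disturb the tape, the spool and the tweezers.

Things in the scene. Friction and masses are not known exactly. Their poses are not given: they have to be found in the camera images.
- control_box: Grey open box fixed to the bench, 126 (x) x 166 (y) x 62 mm high, walls 5 mm. Origin: centre of its underside. Pins 7 mm thick at (0, +-69 mm), tops 76 mm above the bench; ears reach y = +-98 mm, glands x = 81 mm. Inside, a socket block (104 x 48 mm, top 24 mm above the bench) has slots 12 mm deep at x = +-27 mm, y = 0, about 1 mm play, one module in each. All else inside is under 15 mm high.
- cover: Loose blue plate, 126 (x) x 166 (y) x 5 mm, 0.2 kg, on the box's rim (underside 62 mm up), two 10 mm holes over the pins: lift straight up 20 mm or more. Origin: centre of its underside. Black bar grip on its middle, 16 mm wide in x, 60 mm long in y, top 31 mm above the underside: grasp across x. The bench round x 0.44, y 0.16 m (world) is always free for it, long side along y.
- module_red: White plug-in surge protector module with a red window, 36 (x) x 22 (y) x 46 mm high, 90 g, under the cover in one of the box's two slots (which one varies), aligned with the box. Origin: centre of its underside, 12 mm above the bench at first; z up. Its upper 34 mm stand clear of the socket block: grasp across the 22 mm (y) from above and pull straight up.
- module_red_window (a point): Centre of the red status window on the module's narrow +x face, 18 mm from the module's axis and 35 mm above its underside (11 mm below its top). The window looks along the module's +x; a red strip continues over the top on that side.
- module_red_sight (a point): Imaginary point 150 mm straight out from the middle of the red window (along the module's +x), moving with the module: it comes to the lens when the module is presented rightly.
- module_green: The same module with a green window, in the other slot, 54 mm from the red one, centre to centre, along the box's x. It stays there.
- camera_stand: Inspection camera stand, fixed: a dark disc foot 90 mm across with a post 14 mm thick and 302 mm high. Origin at the centre of the foot's underside; the camera looks along its +x.
- camera_lens (a point): Middle of the lens front of the inspection camera (grey head about 44 mm wide, 40 mm high, lens front 57 mm out from the post's axis, white light ring). Its +x is the line of sight, level; z up. The height varies from start to start, 170 to 250 mm above the bench; it is clamped and does not move by itself.
- tape_roll: Roll of tan tape lying flat, 96 mm across, 25 mm high. Origin at the centre of its underside. Loose bystander.
- thread_spool: White thread spool with black ends standing up, 45 mm across, 61 mm high. Origin at the centre of its underside. Loose bystander.
- tweezers: Steel tweezers lying on the bench, 14 (x) x 132 (y) x 10 mm. Origin at the centre of its underside. Loose bystander.

How it is judged:
On the way, in this order (a step that is already met when the one before it is completed fails the run):
1. the cover lies flat on the bench, grip up, let go (height (world z) of cover below 0.006 m and angle between cover's own z axis and vertical below 0.06 rad and linear speed of cover below 0.03 m/s and contact force between cover and the fingers below 0.1 N), for 0.2 s.
2. the red module is out of its slot and held clear of the box (height (world z) of module_red above 0.08 m and contact force between module_red and the fingers above 0.3 N), for 0.2 s.
At the end, for the whole second after the job is handed in: Red module held still in the fingers, upright within 0.17 rad, window 125-175 mm before the lens, within 20 mm of its axis sideways and in height, facing it within 0.2 rad; cover flat on the bench, grip up, untouched, at rest; green module within 6 mm of its start (all of step 1 and x of module_red_window in the frame of camera_lens between 0.125 and 0.175 m and y of module_red_window in the frame of camera_lens between -0.02 and 0.02 m and z of module_red_window in the frame of camera_lens between -0.02 and 0.02 m and angle between module_red's own z axis and vertical below 0.17 rad and angle between the x axis of module_red and the x axis of camera_lens, either way round below 0.2 rad and x of module_red_sight in the frame of camera_lens below 0.06 m and contact force between module_red and the fingers above 0.5 N and linear speed of module_red below 0.03 m/s and contact force between cover and the arm below 0.1 N and distance of module_green from where it was at the start of the episode below 0.006 m); the arm keeps its last pose, push and grip.
It fails at once if the cover is dropped (falls free at over 0.7 m/s near the bench) (contact force between cover and the fingers below 0.05 N and linear speed of cover above 0.7 m/s and height (world z) of cover below 0.05 m).
It fails at once if the red module is dropped (falls free at over 0.7 m/s) (contact force between module_red and the fingers below 0.05 N and linear speed of module_red above 0.7 m/s and height (world z) of module_red below 0.15 m).
It fails at once if the green module is pulled or knocked out of its slot (moved over 10 mm) (distance of module_green from where it was at the start of the episode above 0.01 m).
It fails at once if the camera or its stand is bumped (over 3 N) (contact force between camera_stand and anything else above 3 N).
It fails at once if the tape, the spool or the tweezers are disturbed (moved over 20 mm) (distance of any of tape_roll, thread_spool, tweezers from where it was at the start of the episode above 0.02 m).
It also fails if it takes over 58 s, if anything falls off the work surface, if the arm or the gripper's body presses on something with over 40 N, if the wrist force passes 120 N, or if a joint passes its speed limit or range.

## Working session

There is one attempt and no reset: what is moved stays moved. The work goes in short steps, Python scripts to look and compute and a tool call to move; the robot and the scene stay as the last step left them, time stands still between calls to the robot, and variables do not carry over. Pictures are saved under pics/ and viewed, at most 10 in all, crops included, and the job is handed in when it is done.

Besides the shell and the picture viewer there is one more tool, called after "Emit:" by a JSON object that holds its "api" and its "payload". carry_out: Moves the arm, as the interface text tells. Its arguments: {"type":"object","properties":{"motion":{"type":"string"},"gripper":{"type":"number"},"force":{"type":"number"}},"required":["motion"]}

```bash
mkdir -p pics; ls; cat > h.py <<'E'
import numpy as np, cv2
from workcell import arm
from scipy.spatial.transform import Rotation as Ro
def cam(name):
    p=arm.camera_params(name)
    if 'R' in p: R=np.array(p['R']);t=np.array(p['t'])
    else:
        s=arm.observe();q=s['orientation'];T=np.eye(4);T[:3,:3]=Ro.from_quat([q[1],q[2],q[3],q[0]]).as_matrix();T[:3,3]=s['tool_pos']
        W=np.linalg.inv(T@np.array(p['mount']));R=W[:3,:3];t=W[:3,3]
    return np.array(p['mtx']),p['k1'],R,t
def ray(c,px):
    K,k1,R,t=c
    d=(np.linalg.inv(K)@np.array([px[0],px[1],1.]))[:2];u=d.copy()
    for _ in range(20): u=d/(1+k1*(u@u))
    return -R.T@t, R.T@np.array([u[0],u[1],1.])
def atz(c,px,z):
    o,d=ray(c,px); return o+d*(z-o[2])/d[2]
def proj(c,X):
    K,k1,R,t=c; x=R@np.array(X)+t; u=x[:2]/x[2]; u=u*(1+k1*(u@u)); return (K@np.array([u[0],u[1],1]))[:2]
def save(name,f): cv2.imwrite('pics/'+f,arm.grab_frame(name)[:,:,::-1])
E
python3 - <<'E'
from h import *
s=arm.observe();print(s['t'],s['tool_pos'],s['orientation'])
a=arm.grab_frame('top');b=arm.grab_frame('scene')
cv2.imwrite('pics/top.png',a[:,:,::-1]);cv2.imwrite('pics/scene.png',b[:,:,::-1])
for n in ['top','scene']:
    c=cam(n);print(n,-c[2].T@c[3],c[2][2])
    for th in ['cover','control_box','camera_stand','camera_lens']:
        for r in arm.find_in(n,th)[:1]: print(n,th,np.round(r['box'],1),round(r['score'],2))
E
```

```text
pics
0.0 [ 0.16826162 -0.60131564  0.23022906] [-1.97707446e-04 -1.35890790e-01  9.90723228e-01  1.06768442e-03]
top [0.27752549 0.08777605 1.31033678] [ 0.22606556 -0.00662012 -0.97408959]
top cover [414.7 204.9  61.6  49.2] 0.67
top control_box [410.5 209.6  61.4  51.3] 0.75
top camera_lens [221.6 175.2  32.   23.1] 0.89
scene [2.13918830e-04 5.83421399e-01 9.97043313e-01] [ 0.4865752  -0.43797675 -0.7559239 ]
scene cover [397.2 164.6  78.1  53.9] 0.8
scene control_box [396.3 186.6  78.6  44.1] 0.65
scene camera_stand [210.4 251.   43.1 103.8] 0.55
scene camera_lens [209.6 222.6  35.5  32.2] 0.98
```

View pics/top.png

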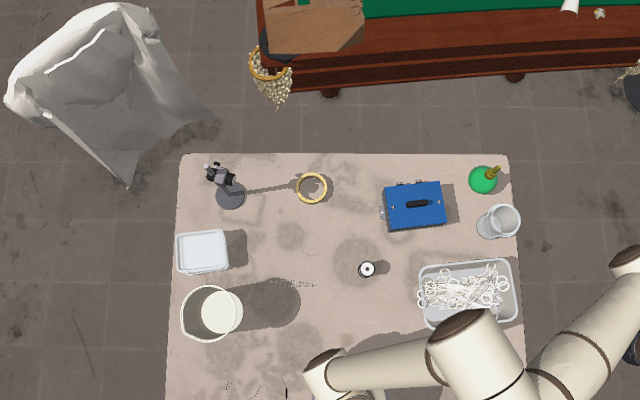

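View pics/scene.png

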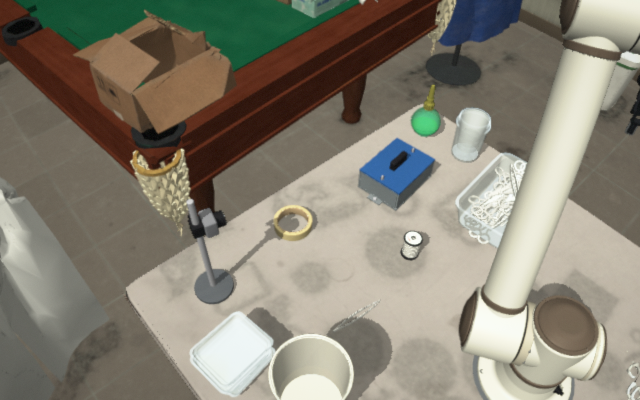

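The top view shows the blue cover around (415,205) with its grip at (417,203), the stand foot at (231,195), the tape at (311,187), the spool at (367,269), and the tweezers possibly around (290,284). I'll enlarge the cover and camera areas to get exact pixels.

```bash
python3 - <<'E'
from h import *
a=cv2.imread('pics/top.png');b=cv2.imread('pics/scene.png')
z=lambda im,x,y,w,h,f:cv2.resize(im[y:y+h,x:x+w],None,fx=f,fy=f,interpolation=cv2.INTER_CUBIC)
o=np.vstack([np.hstack([z(a,370,170,80,60,5),z(a,195,155,80,60,5)]),np.hstack([z(b,350,130,100,75,4),z(b,180,195,75,56,400/75)[:298].copy() if 0 else cv2.resize(z(b,170,190,100,75,4),(400,300))])])
cv2.imwrite('pics/crop.png',o)
c=cam('top')
for n,p,h in [('grip',(417,203.5),.093),('foot',(231,195),.005),('tape',(311,187),.02),('spool',(367,269),.06),('tw',(290,284),.005),('boxcls',(414.7,204.9),.067),('lens',(221.6,175.2),.21)]: print(n,atz(c,p,h).round(3))
c=cam('scene')
for n,p,h in [('grip',(399,160),.093),('foot',(214,287),.005),('tape',(293,222),.02),('tw',(357,315),.005),('boxcls',(397.2,164),.067),('lens',(209.6,222.6),.21)]: print(n,atz(c,p,h).round(3))
E
```

```text
grip [ 0.554 -0.194  0.093]
foot [0.6   0.356 0.005]
tape [0.622 0.111 0.02 ]
spool [ 0.371 -0.05   0.06 ]
tw [0.332 0.171 0.005]
boxcls [ 0.556 -0.193  0.067]
lens [0.603 0.341 0.21 ]
grip [ 0.547 -0.187  0.093]
foot [0.596 0.361 0.005]
tape [0.615 0.112 0.02 ]
tw [0.333 0.164 0.005]
boxcls [ 0.556 -0.194  0.067]
lens [0.603 0.33  0.21 ]
```

View pics/crop.png

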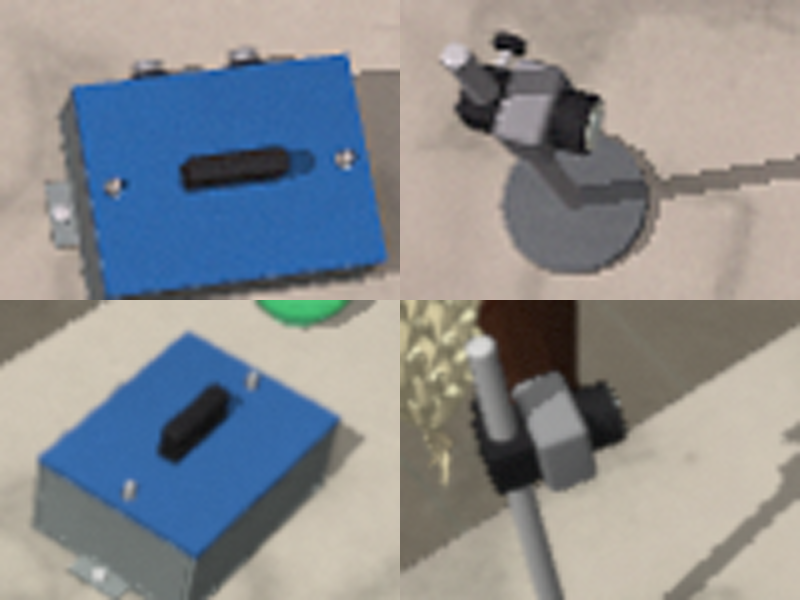

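Top-left crop: the pins are at about (393,207) and (439,202), with the glands on the far side, so the box +x is roughly world +x. On the right, the lens front is at about (234.4,180) in top and (223.8,218.7) in scene, looking towards −y. The post's top end is at (206,166.4).

```bash
python3 - <<'E'
from h import *
ct=cam('top');cs=cam('scene')
def tri(p,q):
    o1,d1=ray(ct,p);o2,d2=ray(cs,q);d1/=np.linalg.norm(d1);d2/=np.linalg.norm(d2)
    s=np.linalg.lstsq(np.c_[d1,-d2],o2-o1,rcond=None)[0];a=o1+d1*s[0];b=o2+d2*s[1];return ((a+b)/2).round(4),np.linalg.norm(a-b).round(4)
p1=atz(ct,(393,207.2),.074);p2=atz(ct,(439,201.8),.074);print(p1,p2,(p1+p2)/2,np.linalg.norm(p1-p2),np.degrees(np.arctan2(*(p1-p2)[:2])))
q1=atz(cs,(350+129/4,130+190/4),.074);q2=atz(cs,(350+252/4,130+81/4),.074);print(q1,q2,(q1+q2)/2,np.degrees(np.arctan2(*(q1-q2)[:2])))
print('lens',tri((234.4,180),(223.8,218.7)))
print('posttop',tri((206,166.4),(170+82/4,190+48/4)),atz(ct,(206,166.4),.302),atz(cs,(190.5,202),.302))
s=arm.observe();q=s['orientation'];print(Ro.from_quat([q[1],q[2],q[3],q[0]]).as_matrix().round(3))
print(np.array(arm.camera_params('wrist')['mount']).round(3))
E
```

```text
[ 0.54718445 -0.1274003   0.074     ] [ 0.563323   -0.26291197  0.074     ] [ 0.55525372 -0.19515613  0.074     ] 0.13646928825457397 -6.791561301590292
[ 0.54392496 -0.12367088  0.074     ] [ 0.55967337 -0.25898203  0.074     ] [ 0.55179917 -0.19132646  0.074     ] -6.638595821080897
lens (array([0.5875, 0.3055, 0.2167]), np.float64(0.0006))
posttop (array([0.598 , 0.3595, 0.2996]), np.float64(0.0011)) [0.59768512 0.35924588 0.302     ] [0.59537763 0.35997296 0.302     ]
[[-0.963 -0.269 -0.   ]
 [-0.269  0.963  0.   ]
 [-0.     0.    -1.   ]]
[[-0.    -0.951 -0.311  0.081]
 [ 1.    -0.     0.     0.001]
 [-0.001 -0.311  0.951 -0.142]
 [ 0.     0.     0.     1.   ]]
```

```bash
cat >> h.py <<'E'
def plan(xyz,psi,n=None,level=True):
    """rows (tool axes) to reach xyz with tool y at world angle psi (deg), tool pointing down"""
    s=arm.observe();q=s['orientation'];R=Ro.from_quat([q[1],q[2],q[3],q[0]]);p=np.array(s['tool_pos'])
    f=np.radians(psi);y=np.array([np.cos(f),np.sin(f),0]);z=np.array([0,0,-1.])
    G=Ro.from_matrix(np.c_[np.cross(y,z),y,z]);rv=(R.inv()*G).as_rotvec();d=np.array(xyz)-p
    n=n or int(max(np.ceil(np.linalg.norm(d)/.040),np.ceil(np.linalg.norm(rv)/.122),1))
    print('t',round(s['t'],2),'pos',p.round(4),'psi',np.degrees(np.arctan2(*R.as_matrix()[[1,0],1])).round(1),'open',s['opening'],'F',np.round(s['force'],1),'n',n)
    out=[]
    for i in range(n):
        Ri=R*Ro.from_rotvec(rv*i/n)
        out.append(np.r_[(Ri.inv().apply(d/n)*1000).round(0 if n>2 else 1),(rv/n).round(3)])
    for i in range(0,n,5): print('; '.join(' '.join('%g'%(v+0) for v in r) for r in out[i:i+5]))
E
python3 -c "
from h import *
plan([.5535,-.1935,.23],186.7)"
```

```text
t 0.5 pos [ 0.1684 -0.6018  0.2313] psi 105.6 open 0.08531844373639276 F [ 0.1 -0.2  0.5] n 15
-32 19 0 0 0 -0.094; -34 16 0 0 0 -0.094; -35 13 0 0 0 -0.094; -36 10 0 0 0 -0.094; -37 6 0 0 0 -0.094
-37 3 0 0 0 -0.094; -37 -1 0 0 0 -0.094; -37 -4 0 0 0 -0.094; -37 -8 0 0 0 -0.094; -36 -11 0 0 0 -0.094
-34 -15 0 0 0 -0.094; -33 -18 0 0 0 -0.094; -31 -21 0 0 0 -0.094; -29 -24 0 0 0 -0.094; -27 -26 0 0 0 -0.094
```

Emit:
{"api": "carry_out", "payload": {"motion": "-32 19 0 0 0 -0.094; -34 16 0 0 0 -0.094; -35 13 0 0 0 -0.094; -36 10 0 0 0 -0.094; -37 6 0 0 0 -0.094", "gripper": 1, "force": 50}}

```text
t: 0.92
tool_pos: [0.2976, -0.4647, 0.2315]
orientation: [0.0, -0.365, 0.931, -0.0]
force: [0.3, 0.0, -0.5]
opening: 0.0854
grip_force: 0.0
```

Emit:
{"api": "carry_out", "payload": {"motion": "-37 3 0 0 0 -0.094; -37 -1 0 0 0 -0.094; -37 -4 0 0 0 -0.094; -37 -8 0 0 0 -0.094; -36 -11 0 0 0 -0.094"}}

```text
t: 1.33
tool_pos: [0.4257, -0.3281, 0.2317]
orientation: [0.0, -0.572, 0.82, -0.0]
force: [1.2, 0.3, 0.0]
opening: 0.085
grip_force: 0.0
```

Emit:
{"api": "carry_out", "payload": {"motion": "-34 -15 0 0 0 -0.094; -33 -18 0 0 0 -0.094; -31 -21 0 0 0 -0.094; -29 -24 0 0 0 -0.094; -27 -26 0 0 0 -0.094"}}

```text
t: 1.75
tool_pos: [0.5553, -0.1928, 0.2316]
orientation: [-0.0, 0.747, -0.665, 0.0]
force: [0.5, -2.1, 0.9]
opening: 0.0855
grip_force: 0.0
```

Emit:
{"api": "carry_out", "payload": {"motion": "0 0 0 0 0 0; 0 0 0 0 0 0"}}

```text
t: 1.92
tool_pos: [0.5552, -0.1927, 0.2309]
orientation: [0.0, 0.746, -0.665, -0.0]
force: [-0.7, 0.1, -1.0]
opening: 0.0851
grip_force: 0.0
```

```bash
python3 -c "
from h import *
c=cam('wrist');save('wrist','w1.png')
for x,y,z in [(0,69,74),(0,-69,74),(8,30,93),(-8,-30,93)]:
    a=.117;print(proj(c,[.5535+(x*np.cos(a)-y*np.sin(a))/1e3,-.1935+(x*np.sin(a)+y*np.cos(a))/1e3,z/1e3]).round(0))
plan([.5535,-.1935,.12],186.7)"
```

```text
[322. 249.]
[322. 105.]
[313. 220.]
[331. 154.]
t 1.97 pos [ 0.5543 -0.1937  0.231 ] psi -173.5 open 0.08549225833002064 F [ 0.3 -0.2 -0.3] n 3
0 0 37 0 0 -0.001; 0 0 37 0 0 -0.001; 0 0 37 0 0 -0.001
```

View pics/w1.png

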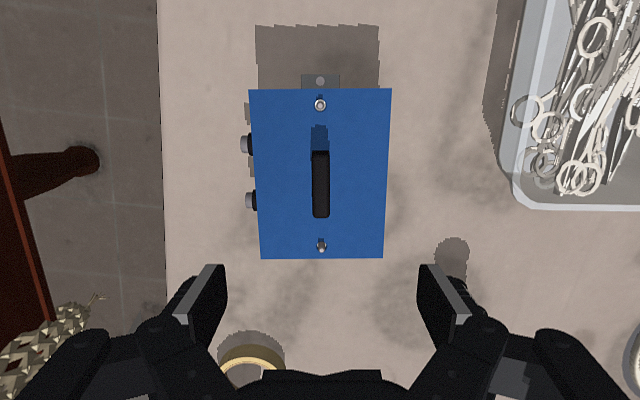

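The wrist view shows the pins at (320,105) and (321,246), within 2–3 px of what I predicted, and the grip is centred at x≈320. The box centre is therefore (0.555,−0.195). I'll descend and grasp.

Emit:
{"api": "carry_out", "payload": {"motion": "1.5 -1 35 0 0 0; 0 0 35 0 0 0; 0 0 35 0 0 0; 0 0 30 0 0 0; 0 0 10 0 0 0"}}

```text
t: 2.38
tool_pos: [0.5511, -0.1964, 0.0819]
orientation: [0.002, 0.744, -0.668, -0.004]
force: [-0.7, 0.7, -0.1]
opening: 0.0856
grip_force: 0.0
```

Emit:
{"api": "carry_out", "payload": {"motion": "0 0 10 0 0 0; 0 0 4 0 0 0; 0 0 0 0 0 0"}}

```text
t: 2.63
tool_pos: [0.5556, -0.1963, 0.0729]
orientation: [-0.0, 0.745, -0.667, 0.0]
force: [-0.6, -0.0, 0.6]
opening: 0.0855
grip_force: 0.0
```

Emit:
{"api": "carry_out", "payload": {"motion": "0 0 0 0 0 0; 0 0 0 0 0 0; 0 0 0 0 0 0; 0 0 0 0 0 0; 0 0 0 0 0 0", "gripper": -1, "force": 60}}

```text
t: 3.05
tool_pos: [0.5556, -0.1957, 0.073]
orientation: [-0.0, 0.746, -0.666, 0.0]
force: [-0.5, -0.7, -0.8]
opening: 0.0255
grip_force: 0.0
```

Emit:
{"api": "carry_out", "payload": {"motion": "0 0 0 0 0 0; 0 0 0 0 0 0; 0 0 0 0 0 0; 0 0 0 0 0 0; 0 0 0 0 0 0"}}

```text
t: 3.47
tool_pos: [0.5559, -0.1957, 0.0731]
orientation: [-0.0, 0.746, -0.666, 0.001]
force: [-0.8, 1.1, 6.1]
opening: 0.0147
grip_force: 60.7
```

Emit:
{"api": "carry_out", "payload": {"motion": "0 0 -5 0 0 0; 0 0 -12 0 0 0; 0 0 -18 0 0 0; 0 0 -25 0 0 0; 0 0 -25 0 0 0"}}

```text
t: 3.88
tool_pos: [0.5536, -0.1954, 0.1563]
orientation: [0.001, 0.745, -0.667, -0.002]
force: [0.4, -0.3, -1.9]
opening: 0.015
grip_force: 59.8
```

Emit:
{"api": "carry_out", "payload": {"motion": "0 0 -25 0 0 0; 0 0 -10 0 0 0; 0 0 0 0 0 0"}}

```text
t: 4.13
tool_pos: [0.5562, -0.1959, 0.1944]
orientation: [-0.001, 0.746, -0.666, 0.002]
force: [-0.6, -0.2, -2.6]
opening: 0.0148
grip_force: 60.0
```

```bash
python3 -c "
from h import *
save('wrist','w2.png')
plan([.44,.16,.19],180,14)"
```

```text
t 4.18 pos [ 0.555  -0.1955  0.1921] psi -173.6 open 0.014615959663367553 F [-0.7 -1.2 -2.7] n 14
-26 5 0 0 0 0.008; -26 6 0 0 0 0.008; -26 6 0 0 0 0.008; -26 6 0 0 0 0.008; -26 6 0 0 0 0.008
-26 6 0 0 0 0.008; -26 7 0 0 0 0.008; -26 7 0 0 0 0.008; -26 7 0 0 0 0.008; -26 7 0 0 0 0.008
-26 7 0 0 0 0.008; -26 8 0 0 0 0.008; -26 8 0 0 0 0.008; -25 8 0 0 0 0.008
```

View pics/w2.png

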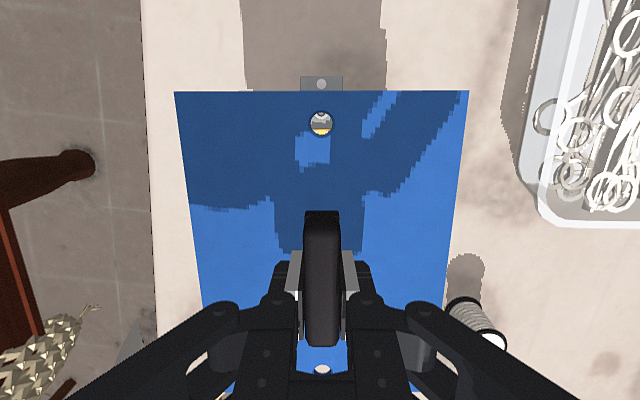

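The wrist view shows the cover held level in the fingers, clear of the pins; its hole is at (321,124). Now I'll carry it to the free spot.

Emit:
{"api": "carry_out", "payload": {"motion": "-15 3 0 0 0 0.008; -26 6 0 0 0 0.008; -26 6 0 0 0 0.008; -26 6 0 0 0 0.008; -26 6 0 0 0 0.008"}}

```text
t: 4.6
tool_pos: [0.5149, -0.0789, 0.1893]
orientation: [0.002, 0.732, -0.682, -0.002]
force: [0.6, 0.6, -2.0]
opening: 0.0146
grip_force: 60.0
```

Emit:
{"api": "carry_out", "payload": {"motion": "-26 6 0 0 0 0.008; -26 7 0 0 0 0.008; -26 7 0 0 0 0.008; -26 7 0 0 0 0.008; -26 7 0 0 0 0.008"}}

```text
t: 5.02
tool_pos: [0.4736, 0.0487, 0.1897]
orientation: [0.002, 0.718, -0.696, -0.001]
force: [0.8, 0.7, -3.4]
opening: 0.0141
grip_force: 60.0
```

Emit:
{"api": "carry_out", "payload": {"motion": "-26 7 0 0 0 0.008; -26 8 0 0 0 0.008; -26 8 0 0 0 0.008; -25 8 0 0 0 0.008; -11 2 0 0 0 0"}}

```text
t: 5.43
tool_pos: [0.4387, 0.1628, 0.19]
orientation: [0.002, 0.708, -0.707, -0.001]
force: [-0.5, -0.4, -1.7]
opening: 0.015
grip_force: 59.9
```

Emit:
{"api": "carry_out", "payload": {"motion": "0 0 0 0 0 0; 0 0 0 0 0 0"}}

```text
t: 5.6
tool_pos: [0.44, 0.1611, 0.1907]
orientation: [0.002, 0.707, -0.707, -0.0]
force: [-0.4, -1.1, -2.7]
opening: 0.0148
grip_force: 59.9
```

```bash
python3 -c "
from h import *
plan([.44,.16,.021],180,8)"
```

```text
t 5.6 pos [0.44   0.1611 0.1907] psi -179.9 open 0.014843489145909966 F [-0.4 -1.1 -2.7] n 8
0 0 21 0 0 0; 0 0 21 0 0 0; 0 0 21 0 0 0; 0 0 21 0 0 0; 0 0 21 0 0 0
0 0 21 0 0 0; 0 0 21 0 0 0; 0 0 21 0 0 0
```

Emit:
{"api": "carry_out", "payload": {"motion": "0 0 30 0 0 0; 0 0 35 0 0 0; 0 0 35 0 0 0; 0 0 30 0 0 0; 0 0 25 0 0 0"}}

```text
t: 6.02
tool_pos: [0.4399, 0.1592, 0.0347]
orientation: [-0.002, -0.706, 0.708, 0.0]
force: [0.9, 0.6, -1.9]
opening: 0.0151
grip_force: 59.9
```

Emit:
{"api": "carry_out", "payload": {"motion": "0 0 10 0 0 0; 0 0 5 0 0 0; 0 0 3 0 0 0; 0 0 2 0 0 0; 0 0 0 0 0 0"}}

```text
t: 6.43
tool_pos: [0.4414, 0.1614, 0.0177]
orientation: [0.001, -0.707, 0.707, -0.0]
force: [-0.9, -1.0, -2.2]
opening: 0.0146
grip_force: 59.7
```

Emit:
{"api": "carry_out", "payload": {"motion": "0 0 2 0 0 0; 0 0 2 0 0 0; 0 0 1 0 0 0; 0 0 0.5 0 0 0; 0 0 0 0 0 0"}}

```text
t: 6.85
tool_pos: [0.4409, 0.1616, 0.0119]
orientation: [-0.0, 0.707, -0.707, 0.0]
force: [1.3, 0.0, -2.4]
opening: 0.0146
grip_force: 59.8
```

Emit:
{"api": "carry_out", "payload": {"motion": "0 0 1 0 0 0; 0 0 0.5 0 0 0; 0 0 0.5 0 0 0; 0 0 0 0 0 0; 0 0 0 0 0 0"}}

```text
t: 7.27
tool_pos: [0.4411, 0.1617, 0.011]
orientation: [-0.0, 0.707, -0.707, 0.0]
force: [-3.6, -0.6, 8.8]
opening: 0.0147
grip_force: 61.4
```

The bench has been touched, with the force at +9 N. Releasing.

Emit:
{"api": "carry_out", "payload": {"motion": "0 0 0 0 0 0; 0 0 0 0 0 0; 0 0 0 0 0 0; 0 0 0 0 0 0; 0 0 0 0 0 0", "gripper": 1}}

```text
t: 7.68
tool_pos: [0.441, 0.1615, 0.0097]
orientation: [0.0, 0.707, -0.707, 0.0]
force: [1.0, -0.2, 0.1]
opening: 0.0744
grip_force: 0.0
```

Emit:
{"api": "carry_out", "payload": {"motion": "0 0 0 0 0 0; 0 0 -3 0 0 0; 0 0 -10 0 0 0; 0 0 -25 0 0 0; 0 0 -35 0 0 0"}}

```text
t: 8.1
tool_pos: [0.4391, 0.1602, 0.0816]
orientation: [-0.003, -0.707, 0.707, 0.001]
force: [0.7, 0.5, -0.5]
opening: 0.0855
grip_force: 0.0
```

Emit:
{"api": "carry_out", "payload": {"motion": "0 0 -40 0 0 0; 0 0 -40 0 0 0; 0 0 -40 0 0 0; 0 0 -20 0 0 0; 0 0 0 0 0 0"}}

```text
t: 8.52
tool_pos: [0.4434, 0.163, 0.2288]
orientation: [-0.006, 0.707, -0.707, 0.001]
force: [-0.3, 0.5, -0.4]
opening: 0.0851
grip_force: 0.0
```

```bash
python3 -c "
from h import *
c=cam('wrist');save('wrist','w3.png')
print(arm.find_in('wrist','cover')[:1])
plan([.555,-.195,.22],96.7)"
```

```text
[{'box': [326.5, 162.9, 117.2, 147.0], 'score': 0.96}]
t 8.62 pos [0.4407 0.1616 0.2235] psi 180.0 open 0.08535549259630959 F [-0.6  0.3 -0.5] n 12
30 -10 0 0 0 0.121; 28 -13 0 0 0 0.121; 27 -16 0 0 0 0.121; 24 -19 0 0 0 0.121; 22 -22 0 0 0 0.121
19 -25 0 0 0 0.121; 16 -27 0 0 0 0.121; 13 -29 0 0 0 0.121; 9 -30 0 0 0 0.121; 5 -31 0 0 0 0.121
2 -31 0 0 0 0.121; -2 -31 0 0 0 0.121
```

View pics/w3.png

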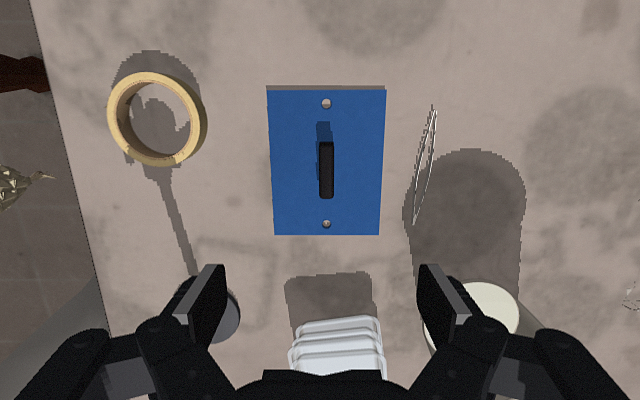

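The cover lies flat on the bench at (326,163), its width matching z≈0; the tape (155,118) and tweezers (425,165) are undisturbed. Moving back over the box.

Emit:
{"api": "carry_out", "payload": {"motion": "30 -10 0 0 0 0.121; 28 -13 0 0 0 0.121; 27 -16 0 0 0 0.121; 24 -19 0 0 0 0.121; 22 -22 0 0 0 0.121"}}

```text
t: 9.03
tool_pos: [0.487, 0.0116, 0.2208]
orientation: [-0.002, -0.462, 0.887, 0.0]
force: [1.7, 0.6, 0.3]
opening: 0.0854
grip_force: 0.0
```

Emit:
{"api": "carry_out", "payload": {"motion": "19 -25 0 0 0 0.121; 16 -27 0 0 0 0.121; 13 -29 0 0 0 0.121; 9 -30 0 0 0 0.121; 5 -31 0 0 0 0.121"}}

```text
t: 9.45
tool_pos: [0.5353, -0.138, 0.2205]
orientation: [-0.002, -0.176, 0.984, 0.001]
force: [1.0, -0.4, -0.9]
opening: 0.0852
grip_force: 0.0
```

Emit:
{"api": "carry_out", "payload": {"motion": "2 -31 0 0 0 0.121; -2 -31 0 0 0 0.121; 0 0 0 0 0 0; 0 0 0 0 0 0"}}

```text
t: 9.78
tool_pos: [0.5536, -0.197, 0.2199]
orientation: [-0.003, -0.058, 0.998, 0.001]
force: [-0.4, 0.1, 0.2]
opening: 0.0857
grip_force: 0.0
```

```bash
python3 -c "
from h import *
c=cam('wrist');save('wrist','w4.png')
a=.117
for k in (1,-1):
  for x,y in [(18,11),(18,-11),(-18,11),(-18,-11)]:
    X=27*k+x;print(k,x,y,proj(c,[.555+(X*np.cos(a)-y*np.sin(a))/1e3,-.195+(X*np.sin(a)+y*np.cos(a))/1e3,.058]).round(0))
for k in ('module_red','module_green'): print(k,[(np.round(r['box']),round(r['score'],2)) for r in arm.find_in('wrist',k)[:2]])
plan([.555,-.195,.15],96.7)"
```

```text
1 18 11 [334. 229.]
1 18 -11 [311. 229.]
1 -18 11 [334. 195.]
1 -18 -11 [311. 195.]
-1 18 11 [334. 176.]
-1 18 -11 [311. 176.]
-1 -18 11 [335. 138.]
-1 -18 -11 [311. 138.]
module_red [(array([324., 155.,  23.,  44.]), 0.61), (array([325., 207.,  24.,  46.]), 0.55)]
module_green []
t 9.93 pos [ 0.5539 -0.195   0.2217] psi 96.9 open 0.085782882141227 F [ 0.4 -0.2  0.8] n 2
-0.6 -0.1 35.9 0 -0.001 0.002; -0.6 -0.1 35.9 0 -0.001 0.002
```

View pics/w4.png

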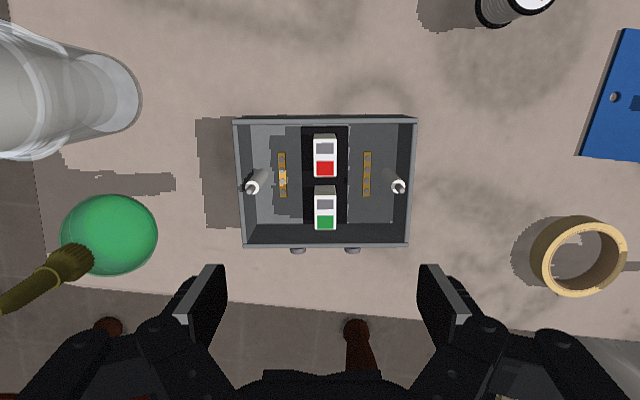

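The open box shows the red module at rows 140–177, column 325 (the slot nearer the robot), and the green module at rows 190–230. The red one matches the prediction within 2 px, so its centre is about (0.529,−0.1965).

```bash
python3 -c "
from h import *
plan([.529,-.1965,.16],96.7,3)"
```

```text
t 9.93 pos [ 0.5539 -0.195   0.2217] psi 96.9 open 0.085782882141227 F [ 0.4 -0.2  0.8] n 3
8 0 21 0 -0.001 0.001; 8 0 21 0 -0.001 0.001; 8 0 21 0 -0.001 0.001
```

Emit:
{"api": "carry_out", "payload": {"motion": "8 0 21 0 0 0.001; 8 1 21 0 0 0.001; 9 0 21 0 0 0.001; 0 0 0 0 0 0; 0 0 0 0 0 0"}}

```text
t: 10.35
tool_pos: [0.5291, -0.1969, 0.1596]
orientation: [-0.001, -0.059, 0.998, -0.0]
force: [0.6, 0.1, 1.6]
opening: 0.0856
grip_force: 0.0
```

```bash
python3 -c "
from h import *
c=cam('wrist');im=arm.grab_frame('wrist')
plan([.529,-.1965,.029],96.7,5)
h=cv2.cvtColor(im,cv2.COLOR_RGB2HSV);m=(((h[...,0]<6)|(h[...,0]>174))&(h[...,1]>170)&(h[...,2]>120)).astype(np.uint8);m[300:]=0
n,l,st,ce=cv2.connectedComponentsWithStats(m);i=1+np.argmax(st[1:,4]);print(st[i],ce[i],atz(c,ce[i],.058))
"
```

```text
t 10.4 pos [ 0.5306 -0.1973  0.1609] psi 96.8 open 0.0851377396194515 F [0.4 0.4 1.4] n 5
0 0 26 0 0 0; 0 0 26 0 0 0; 0 0 26 0 0 0; 0 0 26 0 0 0; 0 0 26 0 0 0
[312 207  20  16 320] [321.5 214.5] [ 0.53819159 -0.19536839  0.058     ]
```

Emit:
{"api": "carry_out", "payload": {"motion": "0 0.5 30 0 0 0; 0 0 30 0 0 0; 0 0 30 0 0 0; 0 0 25 0 0 0; 0 0 10 0 0 0"}}

```text
t: 10.82
tool_pos: [0.5295, -0.1968, 0.033]
orientation: [-0.001, -0.058, 0.998, 0.0]
force: [-1.0, -0.2, 0.6]
opening: 0.0849
grip_force: 0.0
```

Emit:
{"api": "carry_out", "payload": {"motion": "0 0 5 0 0 0; 0 0 1 0 0 0; 0 0 0 0 0 0"}}

```text
t: 11.07
tool_pos: [0.5313, -0.1974, 0.0303]
orientation: [0.001, -0.058, 0.998, -0.0]
force: [0.5, 0.4, 0.6]
opening: 0.0855
grip_force: 0.0
```

Emit:
{"api": "carry_out", "payload": {"motion": "0 0 0 0 0 0; 0 0 0 0 0 0; 0 0 0 0 0 0; 0 0 0 0 0 0; 0 0 0 0 0 0", "gripper": -1, "force": 50}}

```text
t: 11.48
tool_pos: [0.5298, -0.1973, 0.0293]
orientation: [0.0, -0.058, 0.998, -0.0]
force: [-0.4, 0.1, -0.6]
opening: 0.0255
grip_force: 0.0
```

Emit:
{"api": "carry_out", "payload": {"motion": "0 0 0 0 0 0; 0 0 0 0 0 0; 0 0 0 0 0 0; 0 0 0 0 0 0"}}

```text
t: 11.82
tool_pos: [0.53, -0.1974, 0.0293]
orientation: [0.0, -0.058, 0.998, -0.0]
force: [-1.0, -0.0, 5.4]
opening: 0.0212
grip_force: 49.5
```

Gripped at an opening of 21 mm; the module is 22 mm wide. Pulling straight up.

Emit:
{"api": "carry_out", "payload": {"motion": "0 0 -4 0 0 0; 0 0 -8 0 0 0; 0 0 -15 0 0 0; 0 0 -25 0 0 0; 0 0 -30 0 0 0"}}

```text
t: 12.23
tool_pos: [0.5277, -0.197, 0.11]
orientation: [-0.003, -0.058, 0.998, 0.001]
force: [0.2, -0.5, -1.0]
opening: 0.0216
grip_force: 49.1
```

Emit:
{"api": "carry_out", "payload": {"motion": "0 0 -40 0 0 0; 0 0 -35 0 0 0; 0 0 -13 0 0 0; 0 0 0 0 0 0; 0 0 0 0 0 0"}}

```text
t: 12.65
tool_pos: [0.5292, -0.197, 0.1992]
orientation: [0.0, -0.058, 0.998, 0.0]
force: [-0.9, -0.8, -1.2]
opening: 0.0212
grip_force: 49.2
```

```bash
python3 -c "
from h import *
plan([.558,.14,.199],170)"
```

```text
t 12.65 pos [ 0.5292 -0.197   0.1992] psi 96.6 open 0.021247009759983806 F [-0.9 -0.8 -1.2] n 11
-6 30 0 0 0 -0.116; -10 29 0 0 0 -0.116; -13 28 0 0 0 -0.116; -16 26 0 0 0 -0.116; -19 24 0 0 0 -0.116
-22 22 0 0 0 -0.116; -24 19 0 0 0 -0.116; -26 16 0 0 0 -0.116; -28 13 0 0 0 -0.116; -29 10 0 0 0 -0.116
-30 6 0 0 0 -0.116
```

Emit:
{"api": "carry_out", "payload": {"motion": "-6 30 0 0 0 -0.116; -10 29 0 0 0 -0.116; -13 28 0 0 0 -0.116; -16 26 0 0 0 -0.116; -19 24 0 0 0 -0.116"}}

```text
t: 13.07
tool_pos: [0.5416, -0.0435, 0.1963]
orientation: [-0.003, -0.343, 0.939, 0.001]
force: [0.4, -0.9, -0.0]
opening: 0.0211
grip_force: 49.3
```

Emit:
{"api": "carry_out", "payload": {"motion": "-22 22 0 0 0 -0.116; -24 19 0 0 0 -0.116; -26 16 0 0 0 -0.116; -28 13 0 0 0 -0.116; -29 10 0 0 0 -0.116"}}

```text
t: 13.48
tool_pos: [0.5553, 0.1096, 0.1962]
orientation: [-0.003, -0.598, 0.802, 0.001]
force: [0.1, -0.7, -1.7]
opening: 0.0212
grip_force: 49.3
```

Emit:
{"api": "carry_out", "payload": {"motion": "-30 6 0 0 0 -0.116; 0 0 0 0 0 0; 0 0 0 0 0 0; 0 0 0 0 0 0"}}

```text
t: 13.82
tool_pos: [0.5587, 0.1385, 0.1968]
orientation: [-0.002, -0.641, 0.768, 0.001]
force: [-0.7, 0.1, -1.5]
opening: 0.0214
grip_force: 49.3
```

```bash
python3 -c "
from h import *
a=arm.grab_frame('top');b=arm.grab_frame('scene');d=arm.grab_frame('wrist')
z=lambda im,x,y,w,h:cv2.resize(im[y:y+h,x:x+w,::-1],(400,300),interpolation=cv2.INTER_CUBIC)
cv2.imwrite('pics/fin.png',np.vstack([np.hstack([z(a,190,140,160,120),z(b,170,170,160,120)]),np.hstack([z(d,0,0,640,400),z(a,370,160,80,60)])]))
s=arm.observe();R=Ro.from_quat(np.roll(s['orientation'],-1)).as_matrix();W=np.array(s['tool_pos'])+R@[-.018,0,-.018]
print('window',W,'dir',-R[:,0],proj(cam('top'),W),proj(cam('scene'),W))
u=np.array([-.174,-.985,0]);e=W-[.5875,.3055,.2167];print(e@u,e@[.985,-.174,0],e[2])
plan([.558,.14,.199],170)"
```

```text
window [0.56265232 0.15552056 0.2160936 ] dir [ 1.79939676e-01  9.83677173e-01 -9.65520757e-04] [292.18572652 189.47146579] [290.03276054 189.20681505]
0.15205324690330776 0.0016214585927553868 -0.0006063970262531748
t 13.97 pos [0.5594 0.1378 0.1981] psi 169.6 open 0.021424974911802577 F [-0.1 -0.4 -1.3] n 1
-1.9 1.8 -0.9 0.001 -0.001 -0.006
```

View pics/fin.png

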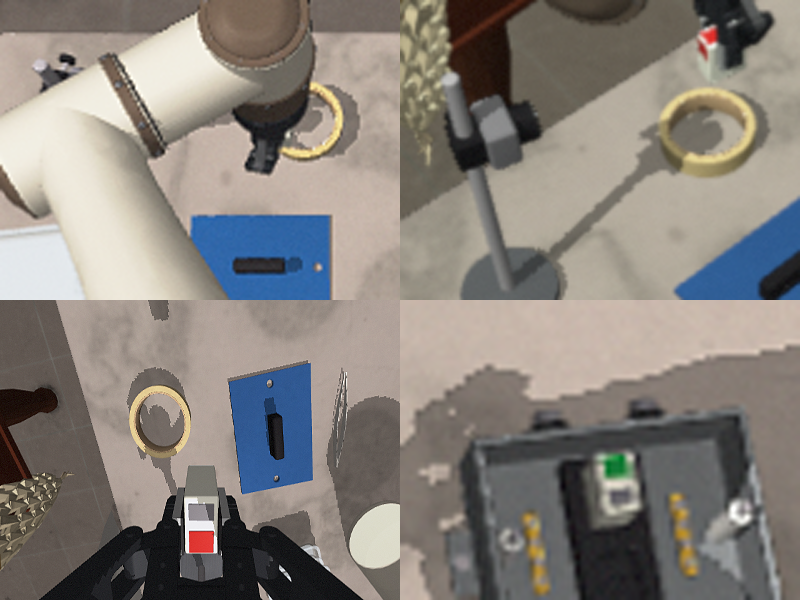

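The module is held upright with its red window at about (294,186) in the scene view, close to the predicted (290,189), and facing the lens. The cover is flat, the green module is in its slot and the tape is untouched. The computed window pose is 152 mm out, 2 mm sideways and 1 mm in height, so I'm handing in.

```bash
python3 -c "
from h import *
print(arm.close_job())"
```

```text
the job is handed in; nothing more can be done
None
```

I handed the job in at about 14 s of the 58 s limit with the red module held before the lens; the interface gave no verdict, but my measurements put the window 152 mm out, about 2 mm off sideways and 1 mm in height, with the cover flat on the bench and the green module still in its slot.

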